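# Block the beam, then arm the laser

### The arm

A 6-joint arm with a two-finger parallel gripper is mounted at the origin on the work surface. World frame = base frame: x ahead of the robot, y to its left, z up, the work surface at z = 0. Lengths are in m, angles in rad, forces in N, time in s.
With the tool pointing down it reaches from about 0.25 to 0.725 m from the base axis. Payload 4 kg.
Tool frame: the origin (TCP) lies between the finger pads; the fingertips stand 17 mm ahead of it and the grasp point (between the pads) lies 2 mm behind it; z points along the fingers, y is the line along which they close (so a half turn about z gives the same grasp; the last joint's range is limited). The gripper opens to 85 mm and grips with 20 to 120 N. Pads are 22 mm wide; open, the fingers measure 114 mm over their backs; the gripper's body (76 mm by 85 mm) begins 54 mm behind the grasp point. The pads swing forward as they close: fully open they stand 13 mm farther back than shut.
Start: joints at [1.183, 0.241, 0.005, 1.335, 0, 1.571], TCP at [0.189, 0.463, 0.248] pointing down, gripper open.
Joint ranges: [-2.72, 2.72], [-1.05, 1.87], [-1.09, 1.28], [-1.99, 2.15], [-1.42, 1.44], [-3.14, 3.14]. Speed limits (rad/s): [2.79, 2.79, 3.14, 3.14, 3.14, 3.14].

### API

Orientations are given as a rotation vector (axis times angle).
In Python, from rig import state, capture, manip gives the robot as it stands.
- The arm moves only by the shell command python3 -m inch 'ROWS'. ROWS is JSON, a list of rows, each an object of numbers: "claw": the gripper's target within -1 to 1 (fully open at 1, half-way at 0, shut at -1); "tx", "ty", "tz": the shift along the tool's x, y, z in mm; "yaw": the turn about the tool's z in rad. A call has 1 to 5 rows; each row shifts and turns the commanded pose from where the row before left it, along the tool's axes as they then stand; what a row does not reach is not made up. A row lasts 1/10 s, in which the tool goes at most 50 mm and 8.59 degrees, less where a joint would pass 70% of its speed; a pose out of reach is approached as far as the arm can. A call with a gripper value outside its range is refused whole. The fingers move at their own pace and stop on an object; the grip force is fixed at half the most. Time passes only in rows, so rows that do not move let the fingers close. It gives the time, the measured TCP pose, the force, the opening and the grip force at its end, in the units of the state.
- state(): the state, without advancing time (a new reading comes with each control period).
- capture(name): name is "scene" or "top" or "wrist"; returns a dict with "frame" (384x512x3 uint8, red, green, blue), "depth" (384x512 float32, m along the optical axis (not along the pixel's ray), 0 where there is no reading), "fx", "fy", "cx", "cy" (pixels), "R" (3x3) and "t" (3): a world point X has camera coordinates R X + t. Camera axes: x right, y down, z forward; pixel columns grow to the right and rows downward; lengths in m; the calibration is good to about 2 mm. A picture is of the moment at which its call begins.
- manip.job_done(): hands the job in; it is judged then, once.
The state is a dict: "clock": time; "joints": joint angles; "joint_velocities": joint speeds; "joint_torque": joint torques, N m; "tool_pos": TCP position; "tcp_rot": TCP orientation; "wrist_force": force on the tool from outside, world axes, zero at the start; "ft_torque": the same for the moment, N m; "gripper_width": opening from 0.0 (shut) to 1.0 (fully open); "grip_force": force on a finger pad.
Only numpy, scipy, OpenCV 4.12 (cv2) and the standard library are available. Lean on these libraries where they do the work, as an engineer would, in place of code of your own. Each camera call takes 0.05 s, during which the arm holds its last target. There are 200 camera calls.

### The job

Take the beam stop (the plain thick black barrel on a steel stem) from the wire rest and stand it upright in the post holder that is straight in front of the laser's nose, lowering it gently until the barrel sits fully home on the holder's rim, and let go of it. Only then arm the laser on the grey switch box: lift the guard cover, push the toggle beneath it fully over to the side away from the cover's lift tab, and tip the cover back so that it drops shut over the toggle. Do not disturb the other things on the table.

Things in the scene. Friction and masses are not known exactly. Their poses are not given: they have to be found in the camera images.
- beam_stop: Loose, 0.10-0.19 kg, round about z: steel stem 12 mm diameter, 48 long (3 mm chamfered foot), then black barrel 26 mm diameter, 60 long. Origin at the stem's foot, z along its axis towards the barrel (barrel z = 48 to 108 mm, centre of mass about z = 60). At the start it leans 40 degrees from upright in a slot of the rest, barrel up, towards the rest's +x; it can be lifted straight up out of it.
- rest: Fixed wire rest, base plate 110 x 170 x 8 mm, origin under its centre; slots at y = +50 and -50 mm. A barrel lies on two wires (23 mm over both) under its lowest 24 mm; upturned wire ends hold its lower shoulder (centre at x = -20, z = 65 mm in this frame). The upper barrel is free on both sides: grip it from above, across the rest's y.
- iris_post: Bystander: loose post with the same stem, but a shorter collar (26 mm diameter, 22 mm long) and an upright disc 42 mm across on top; in the other slot of the rest. Origin at the foot of the stem, z along the axis. Leave alone.
- laser: Fixed laser head, white box 90 x 160 mm, 120 mm high, with dark fins; origin under its centre. The beam leaves the round nose on its -y face (nose tip 95 mm from the origin) along the laser's -y axis, 92 mm above the table.
- post_holder: The fixed post holder to use, straight in front of the laser's nose: dark upright cup, 34 mm outer diameter, rim 62 mm above the table, bore 16 mm diameter, 52 deep, foot plate 50 x 36 x 8 mm, small brass screw at its +x side. Origin at the centre of its underside. When the beam stop is home its foot is 14 mm above the table and the barrel's shoulder rests on the rim.
- post_holder_mouth (a point): Centre of that holder's mouth, at the rim, 62 mm above the table; z up.
- spare_holder: Bystander: a fixed holder of the same form, 80 to 110 mm to the side of the beam (the laser's +x side). Not to be used.
- switch_box: Fixed grey switch box 130 (x) x 90 (y) x 45 mm high; origin at the centre of its underside. Its x axis points from the cover's lift tab (front) to the cover's hinge (rear). The toggle pivots on its top face at x = 0, y = 0; the cover's hinge line runs along y at x = +34 mm, z = 45 mm.
- cover_grip (a point): Point in the guard cover's lift tab: upright tongue 8 mm thick (y), 16 high, 36 long, pointing to the box's -x when shut; this point is 26 mm before the cover's front wall, 10 mm from the tab's end, 26 mm free below the tab. From the hinge it is 94 mm forward, 34 up when shut. Grip across the thickness from above. Cover 68 long, 42 wide, 43 mm high, 80 g.
- cover_hinge (a point): Point on the cover's hinge axis (along the box's y), at mid width.
- cover (a joint): Angle of the guard cover, rad: about 0 (down to -0.03) shut, grows as its front swings up and back, stop at 1.9. Light spring, under 1 N at the tab: let go below about 1.2 it drops shut by itself, let go above about 1.6 it stays open at the stop.
- toggle (a joint): Angle of the steel toggle (8 mm thick, tip 34 mm from its pivot), rad: 0 = off, leaning 0.45 rad to the box's -x; 0.9 = on, leaning 0.45 rad to +x, with stops at both ends. It stays where it is left; about 1 N moves it. Shut, the cover hides it on all sides. Starts at 0.
- toggle_tip (a point): Outer end of the toggle.
- objective: Bystander: loose steel microscope objective, 26 mm diameter, 44 mm high, standing. Origin under its centre.
- jar: Bystander: loose small jar, 48 mm diameter, 60 mm high. Origin under its centre.
- driver: Bystander: loose screwdriver 170 mm long, lying.
- lens_box: Bystander: loose cardboard box 70 x 70 x 28 mm. Origin under its centre.
- lens_cap: Bystander: loose black lens cap, 44 mm diameter, 10 mm high. Origin under its centre.
Not all that is in view belongs to the job. Leave any brown or yellow look-alike of the switch_box alone.

How it is judged:
On the way, in this order (a step that is already met when the one before it is completed fails the run):
1. the beam stop stands home and upright in the post holder in front of the laser, released (horizontal distance between beam_stop and post_holder below 0.005 m and z of beam_stop in the frame of post_holder_mouth between -0.056 and -0.044 m and angle between beam_stop's own z axis and vertical below 0.1 rad and contact force between beam_stop and the fingers below 0.2 N), for 0.2 s.
2. the guard cover is lifted clear of the toggle (value of joint cover above 0.8 rad), for 0.1 s.
3. the toggle is pushed over to on (value of joint toggle above 0.75 rad), for 0.1 s.
4. the cover has dropped shut (value of joint cover below 0.08 rad), for 0.2 s.
At the end, for the whole second after the job is handed in: The beam stop stands in the post holder in front of the laser: foot within 5 mm of the holder's axis, barrel shoulder within 4 mm of the rim, tilt under 0.1 rad, released and at rest; the toggle is on (joint above 0.75 rad) and the cover is shut over it (joint below 0.08 rad) (all of step 1 and linear speed of beam_stop below 0.02 m/s and value of joint toggle above 0.75 rad and value of joint cover below 0.08 rad); the robot touches nothing.
It fails at once if the iris post, objective, jar, screwdriver, lens box or lens cap moved by more than 30 mm (distance of any of iris_post, objective, jar, driver, lens_box, lens_cap from where it was at the start of the episode above 0.03 m).
It fails at once if the toggle is on while the beam stop is not home in its holder (value of joint toggle above 0.5 rad and not (distance between beam_stop and post_holder_mouth below 0.06 m)).
It fails at once if the beam stop is dropped into the holder (faster than 0.4 m/s with its stem in the bore) (horizontal distance between beam_stop and post_holder below 0.008 m and z of beam_stop in the frame of post_holder_mouth below -0.005 m and linear speed of beam_stop above 0.4 m/s).
It also fails if it takes over 67 s, if anything falls off the work surface, if the arm or the gripper's body presses on something with over 40 N, if the wrist force passes 120 N, or if a joint passes its speed limit or range.

## Working session

There is one attempt and no reset: what is moved stays moved. The work goes in short steps, Python scripts to look and compute and a shell command to move; the robot and the scene stay as the last step left them, time stands still between calls to the robot, and variables do not carry over. Pictures are saved under pics/ and viewed, at most 10 in all, crops included, and the job is handed in when it is done.

```bash
mkdir -p pics; ls; cat > h.py <<'E'
import numpy as np, cv2
from rig import state, capture, manip
from scipy.spatial.transform import Rotation as Ro
def snap(name,f=None):
    c=capture(name)
    if f: cv2.imwrite('pics/'+f,cv2.cvtColor(c['frame'],cv2.COLOR_RGB2BGR))
    return c
def cloud(c):
    v,u=np.mgrid[0:384,0:512]; d=c['depth']
    P=np.stack([(u-c['cx'])/c['fx']*d,(v-c['cy'])/c['fy']*d,d],-1)
    W=(P-c['t'])@c['R']; W[d==0]=np.nan
    return W
def plane(c,u,v,z):
    r=np.array([(u-c['cx'])/c['fx'],(v-c['cy'])/c['fy'],1])@c['R']; o=-c['t']@c['R']
    return o+r*(z-o[2])/r[2]
E
python3 - <<'E'
from h import *
s=state(); print(s)
a=snap('scene','s0.png'); b=snap('top','t0.png')
import pickle; pickle.dump((a,b),open('p0.pkl','wb'))
for c in(a,b): print(c['fx'],-c['t']@c['R'],c['R'].round(3).tolist())
im=np.hstack([cv2.imread('pics/s0.png'),cv2.imread('pics/t0.png')])
E
```

```text
pics
{'clock': 0.0, 'joints': array([1.18299664e+00, 2.41421805e-01, 3.71126329e-03, 1.33517090e+00,
       4.69720097e-06, 1.57080615e+00]), 'joint_velocities': array([ 0.00230397, -0.00013077,  0.00183841, -0.00165324,  0.00135317,
       -0.00125285]), 'joint_torque': array([ 3.47813075e-04, -3.72318184e+01,  2.52407295e+01,  1.68956921e-02,
        6.69438418e-05, -2.72523231e-06]), 'tool_pos': array([0.18885122, 0.46232447, 0.24740355]), 'tcp_rot': array([-0.60528094, -3.08231665,  0.00321208]), 'wrist_force': array([-0.62828008,  1.05422993, -0.48784954]), 'ft_torque': array([-0.00405324, -0.01531652,  0.00223318]), 'grip_force': 0.0, 'gripper_width': 0.9998060167605723}
485.92782599072643 [ 1.33781756 -1.14934546  1.01812278] [[0.799, 0.601, -0.002], [0.33, -0.44, -0.835], [-0.503, 0.667, -0.55]]
359.8504721084465 [ 0.29476564 -0.02211512  1.07261095] [[-0.018, -1.0, -0.005], [-0.977, 0.018, -0.215], [0.215, 0.001, -0.977]]
```

View pics/s0.png

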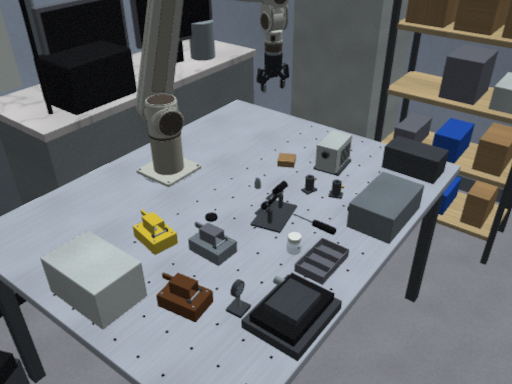

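View pics/t0.png

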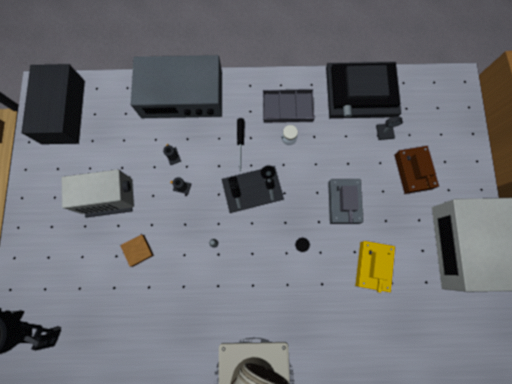

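The top view shows the laser at (98,192) with its nose at (132,190). The holders are at (180,185), which is in the beam, and (171,153), the spare. The rest is at (252,188) with posts at (236,187) and (268,175), and the grey box is at (346,200), with brown and yellow look-alikes at (417,170) and (376,266). Beam stop candidates are the two posts in the rest, so I'll crop in close on them.

```bash
python3 - <<'E'
from h import *; import pickle
a,b=pickle.load(open('p0.pkl','rb'))
f=lambda c,x,y,w,h:cv2.resize(cv2.cvtColor(c['frame'],cv2.COLOR_RGB2BGR)[y:y+h,x:x+w],(400,300),interpolation=cv2.INTER_CUBIC)
top=np.hstack([f(a,240,165,80,60),f(b,212,152,80,60)])
bot=np.hstack([f(a,180,210,80,60),f(b,306,168,80,60)])
cv2.imwrite('pics/c0.png',np.vstack([top,bot]))
W=cloud(b)
for n,(u,v) in dict(postL=(236,187),postR=(268,175),hold=(180,185),spare=(171,153),plate=(252,205),box=(346,186),nose=(132,190),laser=(98,192),cap=(303,244)).items(): print(n,W[v,u].round(3))
E
```

```text
postL [0.518 0.04  0.101]
postR [ 0.55  -0.049  0.104]
hold [0.537 0.205 0.059]
spare [0.633 0.233 0.064]
plate [ 0.483 -0.002  0.009]
box [ 0.518 -0.268  0.087]
nose [0.532 0.354 0.028]
laser [0.507 0.414 0.119]
cap [ 0.364 -0.15   0.008]
```

View pics/c0.png

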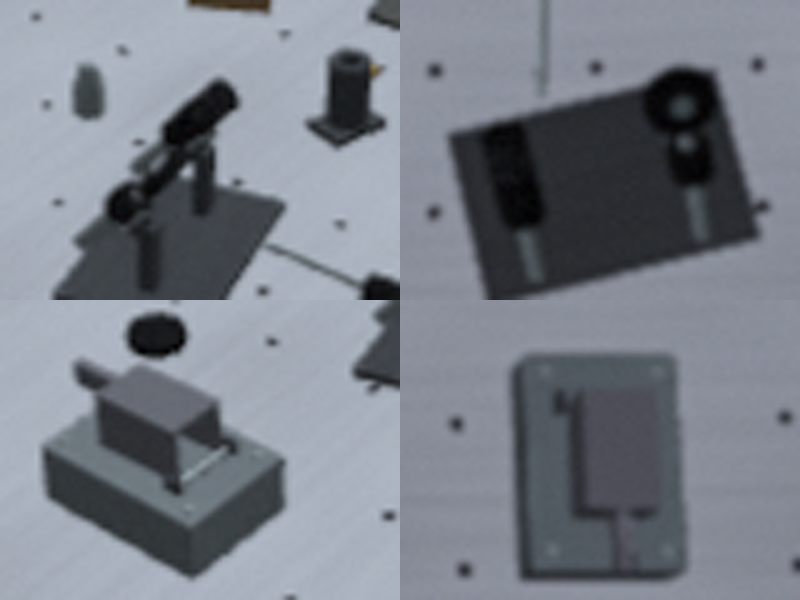

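The crop shows the beam stop as the plain barrel with a stem at top-view pixel (235,187). Its neighbour at (268,175) carries a disc, so it is the iris. The holder in line with the nose is (180,185). The grey box's tab points towards the robot, ending near (331,277).

```bash
python3 - <<'E'
from h import *; import pickle
a,b=pickle.load(open('p0.pkl','rb')); 
def rect(W,lo,hi,xl,yl,n):
    P=W[(W[...,2]>lo)&(W[...,2]<hi)&(W[...,0]>xl[0])&(W[...,0]<xl[1])&(W[...,1]>yl[0])&(W[...,1]<yl[1])]
    if len(P)<5: print(n,'few');return
    r=cv2.minAreaRect((P[:,:2]*1000).astype(np.float32)); print(n,len(P),np.round(r[0],1),np.round(r[1],1),round(r[2],1),'med',np.round(np.median(P,0)*1000,1),'mean',np.round(P.mean(0)*1000,1))
for nm,c in(('scene',a),('top',b)):
    W=cloud(c); print(nm)
    rect(W,.004,.016,(.44,.6),(-.1,.09),'plate')
    rect(W,.05,.075,(.5,.58),(.17,.235),'rim')
    rect(W,.05,.075,(.59,.66),(.2,.27),'spare')
    rect(W,.11,.13,(.42,.6),(.3,.55),'lasertop')
    rect(W,.038,.05,(.4,.6),(-.36,-.18),'boxtop')
    rect(W,.08,.1,(.46,.6),(-.36,-.18),'cover')
    rect(W,.06,.1,(.38,.452),(-.36,-.18),'tab')
    rect(W,.06,.14,(.46,.56),(.015,.07),'barrel')
# plate colour mask in top: dark pixels
g=cv2.cvtColor(b['frame'],cv2.COLOR_RGB2GRAY)
m=((g<75)*255).astype(np.uint8); n,l,st,ce=cv2.connectedComponentsWithStats(m)
for i in range(1,n):
    if st[i,4]>60: 
        u,v=ce[i]; print(st[i],ce[i].round(1))
E
```

```text
scene
plate 699 [520.7  -5.1] [189.8 157.2] 89.9 med [546.3 -20.5   7.9] mean [543.1 -13.9   8.1]
rim 54 [544.8 210.2] [32.6 38.2] 70.2 med [545.9 206.1  57.8] mean [546.3 208.   58.2]
spare 54 [643.7 237.5] [32.4 37.2] 1.0 med [644.4 237.2  59.9] mean [644.7 237.9  59.4]
lasertop 461 [520.3 431.3] [ 94.2 168. ] 8.1 med [522.2 422.6 119.5] mean [522.5 424.7 119.2]
boxtop 491 [ 486.  -278.6] [ 94.7 136.2] 88.9 med [ 513.8 -298.7   44.5] mean [ 504.  -292.1   44.4]
cover 181 [ 490.6 -277.6] [59.7 47.6] 0.2 med [ 492.5 -279.8   86.4] mean [ 492.1 -279.4   86.3]
tab 41 [ 440.1 -279.5] [42.7 34.6] 32.3 med [ 433.7 -278.2   82.7] mean [ 433.3 -277.3   79.8]
barrel 142 [521.7  40.1] [56.7 31.2] 22.6 med [527.5  38.3  90.7] mean [525.7  39.7  89.6]
top
plate 1431 [523.   -5.5] [157.6 182.1] 4.8 med [523.7  -2.1   7.5] mean [525.6  -1.9   7.6]
rim 91 [542.4 209.4] [30.9 30.8] 1.1 med [541.5 209.7  60.8] mean [542.3 209.2  60.1]
spare 95 [642.2 241.4] [32.6 32.2] 56.3 med [640.9 240.   61.1] mean [640.9 239.8  60.1]
lasertop 1917 [517.  433.6] [ 90.6 160.7] 6.7 med [515.3 432.2 119.4] mean [51
[... 420 characters left out ...]
46 3234] [499.1 119.6]
[ 132   56   90   62 1365] [183.6 106.4]
[ 326   61   77   79 4265] [365.2  92.7]
[  22   64   63   80 4320] [ 53.3 104. ]
[263  90  51  33 650] [288.3 105.4]
[  0  92  19  20 196] [  8.3 102.1]
[237 118   8  27 190] [240.2 130.8]
[  0 120   5  23  75] [  1.3 129.6]
[164 145  17  20 205] [171.6 154.4]
[ 395  146   44   48 1511] [415.9 169.6]
[ 222  166   63   47 1888] [252.2 188.7]
[ 68 171  66  46 940] [111.7 201.3]
[173 178  18  18 208] [181.1 185.8]
[329 182  32  42 318] [339.5 205.6]
[437 215  22  61 869] [447.5 245.9]
[132 235  21  31  76] [145.3 250.9]
[295 238  15  14 161] [302.  244.4]
[   0  308   61   46 1596] [ 23.8 332.3]
[231 358  58  26 655] [260.5 370.5]
```

```bash
cat >> h.py <<'E'
def go(x,y,z,ydeg=None):
    """print yaw needed for tool y along heading ydeg (mod 180), and shift in mm in tool axes after that yaw; target = TCP"""
    s=state(); R=Ro.from_rotvec(s['tcp_rot']); M=R.as_matrix(); w=0
    if ydeg is not None:
        t=np.array([np.cos(np.radians(ydeg)),np.sin(np.radians(ydeg)),0]); v=M.T@t
        w=np.arctan2(-v[0],v[1]); w=(w+np.pi/2)%np.pi-np.pi/2
    M2=M@Ro.from_euler('z',w).as_matrix()
    d=M2.T@(np.array([x,y,z])-s['tool_pos'])*1000
    print('t',round(s['clock'],2),'tcp',s['tool_pos'].round(4),'yaw',round(w,3),'shift',d.round(1),'tooly',M[:,1].round(3),'j6',round(s['joints'][5],2),'F',s['wrist_force'].round(1),'w',round(s['gripper_width'],3),'gf',round(s['grip_force'],1))
E
python3 -c "
from h import *
go(.5256,.0458,.16,103.3)"
```

```text
t 0.1 tcp [0.1889 0.4624 0.2475] yaw -0.62 shift [-232.  -482.7   88. ] tooly [ 0.378  0.926 -0.002] j6 1.57 F [ 0.4  0.1 -0.5] w 0.997 gf 0.0
```

```bash
python3 -m inch '[{"yaw":-0.124},{"yaw":-0.124},{"yaw":-0.124},{"yaw":-0.124},{"yaw":-0.124}]'; python3 -m inch '[{"tx":-20,"ty":-44},{"tx":-20,"ty":-44},{"tx":-20,"ty":-44},{"tx":-20,"ty":-44},{"tx":-20,"ty":-44}]'; python3 -m inch '[{"tx":-20,"ty":-44},{"tx":-20,"ty":-44},{"tx":-20,"ty":-44},{"tx":-20,"ty":-44},{"tx":-20,"ty":-44}]'; python3 -c "
from h import *
go(.5256,.0458,.17,103.3)"
```

```text
t 0.1 tcp [0.1889 0.4624 0.2475] yaw -0.62 shift [-232.  -482.7   78. ] tooly [ 0.378  0.926 -0.002] j6 1.57 F [ 0.4  0.1 -0.5] w 0.997 gf 0.0invalid input
invalid input
invalid input
```

```bash
python3 -m inch '[{"claw":1,"tx":0,"ty":0,"tz":0,"yaw":-0.124},{"claw":1,"tx":0,"ty":0,"tz":0,"yaw":-0.124},{"claw":1,"tx":0,"ty":0,"tz":0,"yaw":-0.124},{"claw":1,"tx":0,"ty":0,"tz":0,"yaw":-0.124},{"claw":1,"tx":0,"ty":0,"tz":0,"yaw":-0.124}]'; python3 -m inch '[{"claw":1,"tx":-20,"ty":-44}]'
```

```text
clock: 0.6
tool_pos: [0.1889, 0.4625, 0.2478]
tcp_rot: [0.372, -3.119, 0.002]
wrist_force: [0.1, 0.6, -0.2]
gripper_width: 0.997
grip_force: 0.0invalid input
```

```bash
python3 -m inch '[{"claw":1,"tx":-20,"ty":-44,"tz":0,"yaw":0},{"claw":1,"tx":-20,"ty":-44,"tz":0,"yaw":0},{"claw":1,"tx":-20,"ty":-44,"tz":0,"yaw":0},{"claw":1,"tx":-20,"ty":-44,"tz":0,"yaw":0},{"claw":1,"tx":-20,"ty":-44,"tz":0,"yaw":0}]'; python3 -m inch '[{"claw":1,"tx":-24,"ty":-44,"tz":0,"yaw":0},{"claw":1,"tx":-24,"ty":-44,"tz":0,"yaw":0},{"claw":1,"tx":-24,"ty":-44,"tz":0,"yaw":0},{"claw":1,"tx":-24,"ty":-44,"tz":0,"yaw":0},{"claw":1,"tx":-24,"ty":-44,"tz":0,"yaw":0}]'; python3 -c "
from h import *
go(.5256,.0458,.17,103.3)"
```

```text
clock: 1.1
tool_pos: [0.3376, 0.27, 0.248]
tcp_rot: [0.365, -3.12, 0.0]
wrist_force: [1.5, 0.9, 0.4]
gripper_width: 0.997
grip_force: 0.0
clock: 1.6
tool_pos: [0.5048, 0.0839, 0.248]
tcp_rot: [0.363, -3.12, -0.0]
wrist_force: [1.7, 0.9, -0.0]
gripper_width: 0.998
grip_force: 0.0
t 1.6 tcp [0.5048 0.0839 0.248 ] yaw -0.0 shift [-11.5 -41.8  77.9] tooly [-0.23   0.973  0.   ] j6 -0.07 F [ 1.7  0.9 -0. ] w 0.998 gf 0.0
```

```bash
python3 -m inch '[{"claw":1,"tx":-11,"ty":-38,"tz":10,"yaw":0},{"claw":1,"tx":0,"ty":0,"tz":40,"yaw":0},{"claw":1,"tx":0,"ty":0,"tz":0,"yaw":0},{"claw":1,"tx":0,"ty":0,"tz":0,"yaw":0}]'; python3 - <<'E'
from h import *
go(.5256,.0458,.095,103.3)
c=snap('wrist','w1.png'); W=cloud(c); g=cv2.cvtColor(c['frame'],cv2.COLOR_RGB2GRAY)
P=W[(W[...,2]>.06)&(W[...,2]<.14)&(W[...,0]>.46)&(W[...,0]<.57)&(W[...,1]>.01)&(W[...,1]<.08)]
r=cv2.minAreaRect((P[:,:2]*1000).astype(np.float32)); print(len(P),r,P.mean(0),P[:,2].max())
# ridge: highest line
for x in np.arange(.485,.56,.008):
    Q=P[abs(P[:,0]-x)<.004]
    if len(Q)>10: print(round(x,3),np.round([Q[:,1].min(),Q[:,1].max(),Q[:,2].max()],4))
E
```

```text
clock: 2.0
tool_pos: [0.5224, 0.0513, 0.1976]
tcp_rot: [0.363, -3.117, -0.0]
wrist_force: [-0.1, -0.6, -0.4]
gripper_width: 1.002
grip_force: 0.0
t 2.0 tcp [0.5224 0.0513 0.1976] yaw 0.0 shift [ -2.2  -6.1 102.6] tooly [-0.23   0.973  0.001] j6 -0.13 F [-0.1 -0.6 -0.4] w 1.002 gf 0.0
2688 ((520.2310791015625, 46.53362274169922), (59.797935485839844, 26.067537307739258), 13.986615180969238) [0.51893921 0.04657033 0.09791019] 0.11874060338553331
0.493 [0.0342 0.053  0.0779]
0.501 [0.0304 0.0555 0.088 ]
0.509 [0.0307 0.0571 0.0985]
0.517 [0.0329 0.0598 0.1094]
0.525 [0.034  0.0614 0.1181]
0.533 [0.0355 0.0639 0.1187]
0.541 [0.0374 0.0636 0.1148]
0.549 [0.0407 0.0609 0.1083]
```

View pics/w1.png

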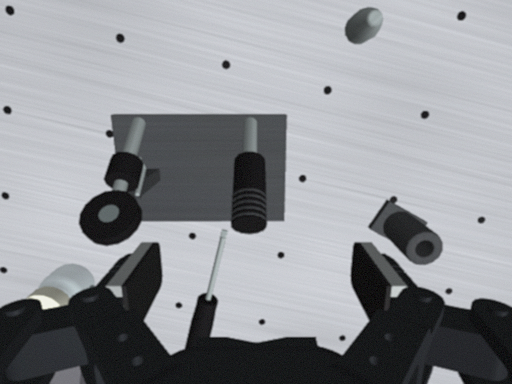

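The wrist view shows the ringed barrel at (249,190), clear on both sides, and the holder at (415,240). The height (0.119) and length match the given sizes.

```bash
python3 -m inch '[{"claw":1,"tx":-7,"ty":-4,"tz":40,"yaw":0},{"claw":1,"tx":0,"ty":0,"tz":0,"yaw":0},{"claw":1,"tx":0,"ty":0,"tz":0,"yaw":0}]'; python3 - <<'E'
from h import *
go(.529,.0487,.097,104)
E
```

```text
clock: 2.35
tool_pos: [0.5311, 0.0498, 0.1596]
tcp_rot: [-0.366, 3.12, 0.0]
wrist_force: [0.3, -1.1, 0.1]
gripper_width: 0.999
grip_force: 0.0
t 2.35 tcp [0.5311 0.0498 0.1596] yaw -0.011 shift [ 2.3 -0.6 62.6] tooly [-0.231  0.973  0.   ] j6 -0.14 F [ 0.3 -1.1  0.1] w 0.999 gf 0.0
```

```bash
python3 -m inch '[{"claw":1,"tx":2,"ty":-1,"tz":30,"yaw":-0.01},{"claw":1,"tx":0,"ty":0,"tz":20,"yaw":0},{"claw":1,"tx":0,"ty":0,"tz":12,"yaw":0},{"claw":1,"tx":0,"ty":0,"tz":0,"yaw":0},{"claw":-0.2,"tx":0,"ty":0,"tz":0,"yaw":0}]';python3 -m inch '[{"claw":-0.3,"tx":0,"ty":0,"tz":0,"yaw":0},{"claw":-0.3,"tx":0,"ty":0,"tz":0,"yaw":0},{"claw":-0.45,"tx":0,"ty":0,"tz":0,"yaw":0},{"claw":-0.45,"tx":0,"ty":0,"tz":0,"yaw":0},{"claw":-0.45,"tx":0,"ty":0,"tz":0,"yaw":0}]'
```

```text
clock: 2.85
tool_pos: [0.5305, 0.0479, 0.0979]
tcp_rot: [-0.38, 3.116, -0.0]
wrist_force: [-0.3, -0.9, -0.0]
gripper_width: 0.857
grip_force: 0.0
clock: 3.35
tool_pos: [0.53, 0.0476, 0.0971]
tcp_rot: [-0.379, 3.117, -0.0]
wrist_force: [-0.4, -0.4, 4.9]
gripper_width: 0.29
grip_force: 55.3
```

```bash
python3 -m inch '[{"claw":-0.6,"tx":0,"ty":0,"tz":0,"yaw":0},{"claw":-0.6,"tx":0,"ty":0,"tz":-20,"yaw":0},{"claw":-0.6,"tx":0,"ty":0,"tz":-30,"yaw":0},{"claw":-0.6,"tx":0,"ty":0,"tz":-30,"yaw":0},{"claw":-0.6,"tx":0,"ty":0,"tz":-20,"yaw":0}]'; python3 -m inch '[{"claw":-0.6,"tx":0,"ty":0,"tz":-10,"yaw":0},{"claw":-0.6,"tx":0,"ty":0,"tz":0,"yaw":0}]'; cat > look.py <<'E'
from h import *; import sys
go(.5435,.2095,.25)
# fit held object's axis from scene+top depth: stem/barrel points near TCP, below fingertips and above z
s=state(); p=s['tool_pos']
for n in('wrist','scene'):
    c=snap(n,sys.argv[1]+n+'.png'); W=cloud(c)
    m=(np.hypot(W[...,0]-p[0],W[...,1]-p[1])<.085)&(W[...,2]<p[2]-.02)&(W[...,2]>max(.03,p[2]-.13))
    P=W[m]
    if len(P)<10: print(n,'few',len(P)); continue
    print(n,len(P)); 
    for z in np.arange(p[2]-.13,p[2],.015):
        Q=P[abs(P[:,2]-z)<.0075]
        if len(Q)>3: print(round(z-p[2],3),len(Q),((Q.mean(0)-p)*1000).round(1))
E
python3 look.py a
```

```text
clock: 3.85
tool_pos: [0.5298, 0.0476, 0.1978]
tcp_rot: [-0.379, 3.118, -0.0]
wrist_force: [1.8, 0.7, -1.4]
gripper_width: 0.289
grip_force: 58.9
clock: 4.05
tool_pos: [0.5301, 0.0476, 0.2071]
tcp_rot: [-0.379, 3.117, -0.0]
wrist_force: [0.3, -0.5, -2.3]
gripper_width: 0.285
grip_force: 58.9
t 4.05 tcp [0.5301 0.0476 0.2071] yaw 0 shift [-51.9 153.9 -42.8] tooly [-0.24   0.971 -0.   ] j6 -0.15 F [ 0.3 -0.5 -2.3] w 0.285 gf 58.9
wrist 2200
-0.115 25 [  16.6  -79.9 -108.9]
-0.1 327 [ 23.1 -77.6 -99.3]
-0.085 44 [ 29.1 -78.1 -91. ]
-0.07 77 [-57.7 -12.8 -63.8]
-0.055 531 [-50.9 -11.  -54.7]
-0.04 547 [-39.8  -8.4 -40.6]
-0.025 649 [-31.8  -6.6 -23.1]
scene 63
-0.07 8 [-51.4 -17.  -64.8]
-0.055 14 [-46.2 -13.7 -54.9]
-0.04 18 [-29.5 -12.8 -39.1]
-0.025 19 [-19.8 -14.4 -25.9]
```

```bash
cat > foot.py <<'E'
from h import *; import sys
s=state(); p=s['tool_pos']; g=p+[0,0,.002]
c=snap('wrist',sys.argv[1]); W=cloud(c)
M=Ro.from_rotvec(s['tcp_rot']).as_matrix(); h=np.array([-M[1,1],M[0,1],0])*-1  # horizontal, across the pads
if h[0]<0: h=-h
l=M[:,1]
D=W-g; a=D@h; b=D@l
m=(abs(b)<.012)&(D[...,2]<-.022)&(D[...,2]>-.12)&(abs(a)<.085)
A=np.c_[a[m],b[m],D[...,2][m]]*1000
# stem points only: local width
print('h',h.round(3),'n',len(A),'a',np.percentile(A[:,0],[0,1,99,100]).round(1),'z',np.percentile(A[:,2],[0,1,50]).round(1))
for z in range(-100,-20,6):
    Q=A[abs(A[:,2]-z)<3]
    if len(Q)>8: print(z,len(Q),'a',Q[:,0].min().round(1),Q[:,0].mean().round(1),Q[:,0].max().round(1),'b',Q[:,1].min().round(1),Q[:,1].max().round(1))
m=(abs(W[...,2]-.060)<.006)&(abs(W[...,0]-.5435)<.03)&(abs(W[...,1]-.2095)<.03)
P=W[m]
if len(P)>30: print('rim',len(P),np.round(cv2.minAreaRect((P[:,:2]*1000).astype(np.float32)),1) if 0 else cv2.minEnclosingCircle((P[P[:,2]>.058][:,:2]*1000).astype(np.float32)), np.percentile(P[:,2],90))
E
python3 -c "
from h import *
go(.600,.224,.207)"
python3 foot.py f0.png
```

```text
t 4.15 tcp [0.5288 0.0475 0.205 ] yaw 0 shift [-111.5  154.2   -2.2] tooly [-0.24   0.971  0.   ] j6 -0.15 F [ 0.4  0.1 -1.2] w 0.286 gf 58.9
h [ 0.971  0.24  -0.   ] n 1724 a [-61.7 -60.6 -26.7 -22.5] z [-70.1 -66.5 -42.8]
-64 170 a -61.7 -58.0 -51.3 b -4.2 7.5
-58 212 a -58.6 -53.5 -45.3 b -4.6 7.4
-52 225 a -53.2 -48.5 -40.6 b -4.5 7.2
-46 237 a -48.4 -43.7 -37.4 b -4.3 7.0
-40 247 a -43.4 -38.8 -33.6 b -4.2 7.4
-34 59 a -38.2 -36.3 -29.7 b -10.9 5.6
-28 266 a -37.5 -33.7 -22.6 b -11.5 11.9
-22 300 a -37.3 -32.4 -22.5 b -11.1 12.0
rim 958 ((544.7728271484375, 212.72552490234375), 17.23577117919922) 0.0622247238882207
```

```bash
python3 -m inch '[{"claw":-0.6,"tx":-25,"ty":33,"tz":0,"yaw":0},{"claw":-0.6,"tx":-25,"ty":33,"tz":0,"yaw":0},{"claw":-0.6,"tx":-25,"ty":33,"tz":0,"yaw":0},{"claw":-0.6,"tx":-20,"ty":30,"tz":0,"yaw":0},{"claw":-0.6,"tx":-18,"ty":25,"tz":10,"yaw":0}]'; python3 -m inch '[{"claw":-0.6,"tx":0,"ty":0,"tz":30,"yaw":0},{"claw":-0.6,"tx":0,"ty":0,"tz":10,"yaw":0},{"claw":-0.6,"tx":0,"ty":0,"tz":0,"yaw":0}]'; python3 -c "
from h import *
go(.6019,.2255,.153)"
python3 foot.py f1.png
```

```text
clock: 4.7
tool_pos: [0.6027, 0.2263, 0.1955]
tcp_rot: [0.381, -3.118, -0.0]
wrist_force: [0.4, 0.1, -2.0]
gripper_width: 0.286
grip_force: 59.1
clock: 5.0
tool_pos: [0.5998, 0.2231, 0.1523]
tcp_rot: [0.378, -3.111, 0.003]
wrist_force: [-1.2, -0.7, -1.8]
gripper_width: 0.286
grip_force: 59.1
t 5.0 tcp [0.5998 0.2231 0.1523] yaw 0 shift [-2.6  1.8 -0.7] tooly [-0.24   0.971 -0.001] j6 0.11 F [-1.2 -0.7 -1.8] w 0.286 gf 59.1
h [ 0.971  0.24  -0.   ] n 2575 a [-72.5 -71.3 -27.6 -22.8] z [-119.   -97.3  -53.7]
-100 11 a -61.5 -55.5 -50.8 b -3.6 11.4
-94 833 a -72.5 -60.5 -40.7 b -11.8 11.9
-64 158 a -62.1 -58.8 -51.7 b -4.1 7.5
-58 210 a -59.6 -54.1 -45.6 b -4.5 7.3
-52 234 a -54.0 -49.1 -41.5 b -4.5 7.2
-46 242 a -48.7 -44.0 -37.5 b -4.3 7.0
-40 242 a -43.2 -39.1 -34.2 b -4.2 7.4
-34 64 a -38.5 -36.8 -30.4 b -10.9 5.7
-28 247 a -37.7 -33.8 -22.8 b -11.5 11.9
-22 307 a -37.4 -32.9 -23.1 b -10.9 11.6
rim 1240 ((544.552978515625, 213.08726501464844), 16.813276290893555) 0.062187933284163936
```

View pics/f1.png

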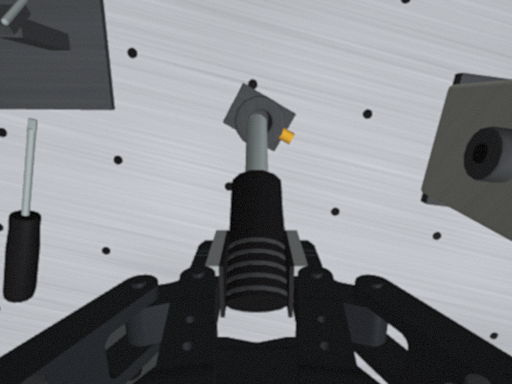

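Rim measured at (0.5446, 0.2130) with radius 16.8 mm, as given. The barrel is held at its 40° lean. I'll catch the foot in the bore's mouth, then swing the piece upright about it.

```bash
python3 -m inch '[{"claw":-0.6,"tx":1.3,"ty":1.8,"tz":10,"yaw":0},{"claw":-0.6,"tx":0,"ty":0,"tz":0,"yaw":0},{"claw":-0.6,"tx":0,"ty":0,"tz":8,"yaw":0},{"claw":-0.6,"tx":0,"ty":0,"tz":7.5,"yaw":0},{"claw":-0.6,"tx":0,"ty":0,"tz":0,"yaw":0}]';  python3 -c "
from h import *
go(.5446+.0545*.971+.0015*.24,.2130+.0545*.24-.0015*.971,.1262)"
```

```text
clock: 5.55
tool_pos: [0.5997, 0.2251, 0.1294]
tcp_rot: [0.379, -3.116, 0.001]
wrist_force: [0.4, -0.5, -2.1]
gripper_width: 0.285
grip_force: 59.1
t 5.55 tcp [0.5997 0.2251 0.1294] yaw 0 shift [ 1.9 -0.1  3.2] tooly [-0.24   0.971 -0.   ] j6 0.12 F [ 0.4 -0.5 -2.1] w 0.285 gf 59.1
```

```bash
python3 -m inch '[{"claw":-0.6,"tx":2,"ty":0,"tz":0,"yaw":0},{"claw":-0.6,"tx":0,"ty":0,"tz":3,"yaw":0},{"claw":-0.6,"tx":0,"ty":0,"tz":0,"yaw":0}]'; python3 -m inch '[{"claw":-0.6,"tx":4.5,"ty":0,"tz":-2.5,"yaw":0},{"claw":-0.6,"tx":4.5,"ty":0,"tz":-2.5,"yaw":0},{"claw":-0.6,"tx":4.5,"ty":0,"tz":-2.5,"yaw":0},{"claw":-0.6,"tx":0,"ty":0,"tz":0,"yaw":0}]'; python3 -c "
from h import *
go(.5446+.0412*.971+.0015*.24,.2130+.0412*.24-.0015*.971,.1338)"; python3 foot.py f2.png
```

```text
clock: 5.85
tool_pos: [0.5985, 0.2251, 0.1276]
tcp_rot: [0.38, -3.118, 0.0]
wrist_force: [-0.3, 0.4, -1.4]
gripper_width: 0.287
grip_force: 59.1
clock: 6.25
tool_pos: [0.5845, 0.2217, 0.1359]
tcp_rot: [0.38, -3.118, -0.0]
wrist_force: [-0.2, 0.9, -1.5]
gripper_width: 0.284
grip_force: 58.8
t 6.25 tcp [0.5845 0.2217 0.1359] yaw 0 shift [-0.4 -0.4  2.1] tooly [-0.24   0.971  0.   ] j6 0.12 F [-0.2  0.9 -1.5] w 0.284 gf 58.8
h [ 0.971  0.24  -0.   ] n 2478 a [-61.6 -60.5 -26.8 -16.1] z [-116.5  -95.5  -52.4]
-100 10 a -56.2 -50.4 -39.1 b -9.3 11.4
-94 9 a -56.0 -47.9 -38.0 b -7.6 11.8
-88 13 a -55.5 -45.2 -37.2 b -11.2 10.7
-82 16 a -56.0 -48.3 -37.4 b -10.3 11.7
-76 694 a -56.2 -41.8 -26.1 b -12.0 11.9
-70 10 a -61.5 -59.9 -57.0 b -4.2 6.9
-64 170 a -61.6 -58.0 -50.7 b -4.1 7.5
-58 215 a -58.0 -53.3 -45.2 b -4.5 7.4
-52 221 a -53.6 -48.3 -41.1 b -4.5 7.2
-46 237 a -48.3 -43.5 -36.3 b -4.3 7.0
-40 252 a -43.4 -38.7 -33.7 b -4.2 7.4
-34 48 a -38.2 -36.3 -30.2 b -10.9 5.2
-28 267 a -37.6 -33.6 -23.1 b -11.4 11.9
-22 302 a -36.9 -32.6 -16.1 b -11.6 11.6
rim 1082 ((544.6194458007812, 213.01632690429688), 16.855451583862305) 0.062230289339881714
```

The foot slid over the rim because it was too shallow. I'll go back and dip deeper before the sideways pull.

```bash
python3 -m inch '[{"claw":-0.6,"tx":-6,"ty":0,"tz":0,"yaw":0},{"claw":-0.6,"tx":-6.5,"ty":0,"tz":0,"yaw":0},{"claw":-0.6,"tx":0,"ty":0,"tz":3,"yaw":0},{"claw":-0.6,"tx":0,"ty":0,"tz":0,"yaw":0},{"claw":-0.6,"tx":0,"ty":0,"tz":0,"yaw":0}]';  python3 -c "
from h import *
go(.5446+.0537*.971+.0015*.24,.2130+.0537*.24-.0015*.971,.125)"
```

```text
clock: 6.8
tool_pos: [0.5974, 0.2248, 0.1317]
tcp_rot: [0.379, -3.117, 0.0]
wrist_force: [-0.2, 0.1, -0.6]
gripper_width: 0.287
grip_force: 58.8
t 6.8 tcp [0.5974 0.2248 0.1317] yaw 0 shift [ 0.3 -0.3  6.7] tooly [-0.24   0.971 -0.   ] j6 0.12 F [-0.2  0.1 -0.6] w 0.287 gf 58.8
```

```bash
python3 -m inch '[{"claw":-0.6,"tx":0.3,"ty":0,"tz":4,"yaw":0},{"claw":-0.6,"tx":0,"ty":0,"tz":3,"yaw":0},{"claw":-0.6,"tx":0,"ty":0,"tz":0,"yaw":0},{"claw":-0.6,"tx":0,"ty":0,"tz":0,"yaw":0}]';  python3 -m inch '[{"claw":-0.6,"tx":4,"ty":0,"tz":0,"yaw":0},{"claw":-0.6,"tx":0,"ty":0,"tz":0,"yaw":0}]'
```

```text
clock: 7.2
tool_pos: [0.5974, 0.2247, 0.1253]
tcp_rot: [-0.379, 3.119, -0.0]
wrist_force: [1.3, -0.5, -0.0]
gripper_width: 0.287
grip_force: 59.1
clock: 7.4
tool_pos: [0.5959, 0.2244, 0.1266]
tcp_rot: [-0.378, 3.112, 0.001]
wrist_force: [5.7, 0.5, -2.2]
gripper_width: 0.286
grip_force: 59.2
```

```bash
python3 -m inch '[{"claw":-0.6,"tx":4,"ty":0,"tz":-2,"yaw":0},{"claw":-0.6,"tx":0,"ty":0,"tz":0,"yaw":0},{"claw":-0.6,"tx":4,"ty":0,"tz":-2,"yaw":0},{"claw":-0.6,"tx":0,"ty":0,"tz":0,"yaw":0}]'; python3 foot.py f3.png | sed -n '1p;/-[2-6][0-9] /p'
```

```text
clock: 7.8
tool_pos: [0.5892, 0.223, 0.1314]
tcp_rot: [-0.378, 3.109, 0.003]
wrist_force: [6.5, 2.2, -1.8]
gripper_width: 0.287
grip_force: 59.7
h [ 0.971  0.24  -0.   ] n 3030 a [-62.5 -62.1 -22.2 -12.2] z [-119.1 -106.3  -63. ]
-64 170 a -50.8 -46.4 -39.8 b -4.8 7.0
-58 177 a -46.3 -42.5 -35.7 b -4.7 6.9
-52 191 a -42.8 -38.5 -31.4 b -4.5 7.2
-46 196 a -38.8 -34.7 -29.1 b -4.3 7.2
-40 101 a -35.1 -32.3 -30.3 b -3.7 6.4
-34 50 a -32.9 -28.8 -17.8 b -11.6 11.7
-28 479 a -33.6 -29.5 -17.7 b -11.5 11.9
-22 264 a -30.8 -26.6 -12.2 b -11.6 11.8
```

```bash
python3 -m inch '[{"claw":-0.6,"tx":4,"ty":0,"tz":-2,"yaw":0},{"claw":-0.6,"tx":4,"ty":0,"tz":-1.5,"yaw":0},{"claw":-0.6,"tx":4,"ty":0,"tz":-1,"yaw":0},{"claw":-0.6,"tx":4,"ty":0,"tz":-1,"yaw":0},{"claw":-0.6,"tx":0,"ty":0,"tz":0,"yaw":0}]'; python3 -m inch '[{"claw":-0.6,"tx":5,"ty":0,"tz":-0.5,"yaw":0},{"claw":-0.6,"tx":5,"ty":0,"tz":0,"yaw":0},{"claw":-0.6,"tx":4,"ty":0,"tz":0,"yaw":0},{"claw":-0.6,"tx":0,"ty":0,"tz":0,"yaw":0}]'; python3 foot.py f3.png | sed -n '1p;/-[2-6][0-9] /p'; python3 -c "
from h import *
go(.5446,.2130,.136)"
```

```text
clock: 8.35
tool_pos: [0.5741, 0.219, 0.138]
tcp_rot: [-0.378, 3.108, 0.002]
wrist_force: [6.6, 1.4, 2.8]
gripper_width: 0.289
grip_force: 61.4
clock: 8.75
tool_pos: [0.5605, 0.2159, 0.1384]
tcp_rot: [-0.378, 3.108, 0.003]
wrist_force: [6.5, 1.2, 2.2]
gripper_width: 0.286
grip_force: 63.5
h [ 0.971  0.24  -0.   ] n 2634 a [-33.1 -32.8  -4.7  -3. ] z [-119.8 -115.6  -77.9]
-64 97 a -19.4 -17.3 -11.9 b -4.4 7.3
-58 110 a -18.8 -15.8 -11.5 b -4.2 7.1
-52 74 a -16.5 -15.0 -13.1 b -3.5 6.4
-40 62 a -18.6 -15.7 -11.0 b -10.7 11.8
-34 288 a -18.8 -15.6 -8.6 b -10.8 11.7
-28 319 a -17.1 -13.9 -6.2 b -10.9 11.9
-22 168 a -15.4 -12.7 -6.4 b -10.8 12.0
t 8.8 tcp [0.5606 0.2159 0.1384] yaw 0 shift [16.3  1.   2.2] tooly [-0.24   0.971  0.001] j6 0.13 F [5.4 0.9 2.1] w 0.283 gf 63.5
```

```bash
python3 -m inch '[{"claw":-0.6,"tx":4,"ty":-0.3,"tz":0.5,"yaw":0},{"claw":-0.6,"tx":4,"ty":-0.3,"tz":1,"yaw":0},{"claw":-0.6,"tx":4,"ty":-0.3,"tz":1,"yaw":0},{"claw":-0.6,"tx":4,"ty":0,"tz":1,"yaw":0},{"claw":-0.6,"tx":0,"ty":0,"tz":0,"yaw":0}]';  python3 foot.py f3.png | sed -n '1p;/-[2-6][0-9] /p'; python3 -c "
from h import *
go(.5446,.2130,.136)"
```

```text
clock: 9.3
tool_pos: [0.5447, 0.2114, 0.1345]
tcp_rot: [-0.378, 3.109, 0.004]
wrist_force: [6.2, 1.1, 1.8]
gripper_width: 0.289
grip_force: 66.7
h [ 0.971  0.24  -0.   ] n 2240 a [-16.9 -16.5   5.7   9.5] z [-119.9 -117.2  -74.7]
-64 71 a -6.1 -4.2 -0.6 b -3.9 7.3
-58 61 a -5.5 -4.3 -1.8 b -3.8 6.6
-40 110 a -10.5 -7.9 -1.9 b -10.4 12.0
-34 201 a -10.6 -7.8 -1.8 b -10.6 11.8
-28 235 a -9.5 -7.2 -1.1 b -10.7 12.0
-22 141 a -9.4 -6.8 -0.6 b -10.5 12.0
t 9.35 tcp [0.5448 0.2114 0.1344] yaw 0 shift [-0.2  1.6 -1.6] tooly [-0.24   0.971  0.001] j6 0.13 F [5.3 1.8 1.8] w 0.287 gf 66.7
```

```bash
python3 -m inch '[{"claw":-0.6,"tx":-2,"ty":0,"tz":4,"yaw":0},{"claw":-0.6,"tx":-2,"ty":0,"tz":4,"yaw":0},{"claw":-0.6,"tx":0,"ty":0,"tz":4,"yaw":0},{"claw":-0.6,"tx":0,"ty":0,"tz":0,"yaw":0}]'; python3 -m inch '[{"claw":-0.6,"tx":0,"ty":0,"tz":4,"yaw":0},{"claw":-0.6,"tx":0,"ty":0,"tz":4,"yaw":0},{"claw":-0.6,"tx":0,"ty":0,"tz":4,"yaw":0},{"claw":-0.6,"tx":0,"ty":0,"tz":0,"yaw":0}]';python3 -c "
from h import *
go(.5446,.2130,.103)"
```

```text
clock: 9.75
tool_pos: [0.5456, 0.2114, 0.119]
tcp_rot: [-0.38, 3.118, 0.001]
wrist_force: [4.9, 2.7, -2.2]
gripper_width: 0.286
grip_force: 66.3
clock: 10.15
tool_pos: [0.5454, 0.2114, 0.1079]
tcp_rot: [-0.38, 3.118, 0.001]
wrist_force: [4.3, 1.8, 2.0]
gripper_width: 0.286
grip_force: 67.0
t 10.15 tcp [0.5454 0.2114 0.1079] yaw 0 shift [0.4 1.7 4.9] tooly [-0.24   0.971  0.001] j6 0.13 F [4.3 1.8 2. ] w 0.286 gf 67.0
```

```bash
python3 -m inch '[{"claw":-0.6,"tx":0,"ty":0,"tz":2,"yaw":0},{"claw":-0.6,"tx":0,"ty":0,"tz":2,"yaw":0},{"claw":-0.6,"tx":0,"ty":0,"tz":0,"yaw":0}]'; python3 -m inch '[{"claw":-0.6,"tx":0,"ty":0,"tz":1,"yaw":0},{"claw":-0.6,"tx":0,"ty":0,"tz":1,"yaw":0},{"claw":-0.6,"tx":0,"ty":0,"tz":0,"yaw":0}]'
```

```text
clock: 10.45
tool_pos: [0.5455, 0.2115, 0.106]
tcp_rot: [-0.38, 3.116, 0.002]
wrist_force: [-0.7, 1.7, 13.4]
gripper_width: 0.288
grip_force: 67.9
clock: 10.75
tool_pos: [0.5455, 0.2115, 0.1053]
tcp_rot: [-0.38, 3.115, 0.002]
wrist_force: [-2.0, 0.7, 19.0]
gripper_width: 0.293
grip_force: 68.2
```

Upward force rises to 19 N as TCP z stops near 0.105, so the barrel is on the rim. Releasing now.

```bash
python3 -m inch '[{"claw":-0.3,"tx":0,"ty":0,"tz":-1,"yaw":0},{"claw":-0.2,"tx":0,"ty":0,"tz":0,"yaw":0},{"claw":0,"tx":0,"ty":0,"tz":0,"yaw":0},{"claw":0.2,"tx":0,"ty":0,"tz":0,"yaw":0},{"claw":0.2,"tx":0,"ty":0,"tz":0,"yaw":0}]'; python3 -m inch '[{"claw":0.2,"tx":0,"ty":0,"tz":-20,"yaw":0},{"claw":0.2,"tx":0,"ty":0,"tz":-30,"yaw":0},{"claw":0.2,"tx":0,"ty":0,"tz":-40,"yaw":0},{"claw":0.2,"tx":0,"ty":0,"tz":-40,"yaw":0},{"claw":0.2,"tx":30,"ty":0,"tz":-10,"yaw":0}]'; python3 - <<'E'
from h import *
for n in('wrist','top'):
    c=snap(n,'g'+n+'.png'); W=cloud(c)
    m=(np.hypot(W[...,0]-.5446,W[...,1]-.213)<.03)&(W[...,2]>.1)&(W[...,2]<.2); P=W[m]
    if len(P)>5: print(n,len(P),P.mean(0).round(4),P[:,2].max().round(4),cv2.minEnclosingCircle((P[P[:,2]>.118][:,:2]*1000).astype(np.float32)) if (P[:,2]>.118).sum()>5 else '')
go(.437,-.277,.2,89)
E
```

```text
clock: 11.25
tool_pos: [0.5445, 0.2107, 0.1019]
tcp_rot: [0.379, -3.117, 0.001]
wrist_force: [0.0, -0.6, -0.3]
gripper_width: 0.596
grip_force: 0.0
clock: 11.75
tool_pos: [0.5206, 0.2053, 0.2476]
tcp_rot: [-0.377, 3.108, 0.004]
wrist_force: [-0.1, -0.1, 0.5]
gripper_width: 0.601
grip_force: 0.0
wrist 894 [0.5427 0.2125 0.1191] 0.1235 ((545.0801391601562, 213.22596740722656), 13.269112586975098)
top 54 [0.5388 0.2094 0.1167] 0.1241 ((542.8310546875, 211.6189422607422), 12.23355484008789)
t 11.85 tcp [0.5148 0.2036 0.2455] yaw 0.26 shift [  69.5 -481.9   44.9] tooly [-0.24   0.971  0.   ] j6 0.13 F [ 0.1 -0.9  0.5] w 0.602 gf 0.0
```

View pics/gwrist.png

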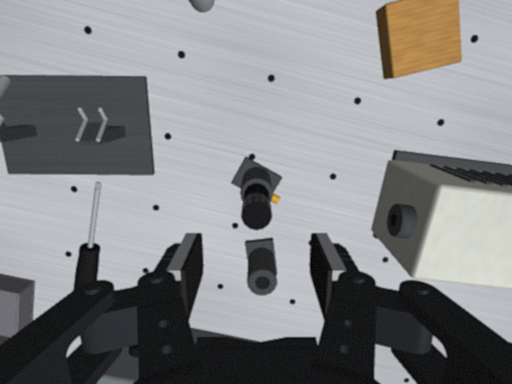

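The wrist view shows the beam stop upright at (257,205), top at z 0.122 and centred on the holder, so it is home. Next, the switch box.

```bash
python3 -m inch '[{"claw":0,"tx":0,"ty":-10,"tz":0,"yaw":0.13},{"claw":0,"tx":0,"ty":-10,"tz":0,"yaw":0.13},{"claw":0,"tx":8,"ty":-46,"tz":0,"yaw":0},{"claw":0,"tx":8,"ty":-46,"tz":0,"yaw":0},{"claw":0,"tx":8,"ty":-46,"tz":0,"yaw":0}]';python3 -m inch '[{"claw":0,"tx":8,"ty":-46,"tz":0,"yaw":0},{"claw":0,"tx":8,"ty":-46,"tz":0,"yaw":0},{"claw":0,"tx":8,"ty":-46,"tz":0,"yaw":0},{"claw":0,"tx":8,"ty":-46,"tz":0,"yaw":0},{"claw":0,"tx":8,"ty":-46,"tz":0,"yaw":0}]';python3 -m inch '[{"claw":0,"tx":8,"ty":-46,"tz":0,"yaw":0},{"claw":0,"tx":0,"ty":-10,"tz":0,"yaw":0},{"claw":0,"tx":0,"ty":0,"tz":0,"yaw":0},{"claw":0,"tx":0,"ty":0,"tz":0,"yaw":0}]'; cat > box.py <<'E'
from h import *; import sys
c=snap('wrist',sys.argv[1]); W=cloud(c)
def rect(lo,hi,xl,yl,n):
    P=W[(W[...,2]>lo)&(W[...,2]<hi)&(W[...,0]>xl[0])&(W[...,0]<xl[1])&(W[...,1]>yl[0])&(W[...,1]<yl[1])]
    if len(P)<5: print(n,'few');return
    r=cv2.minAreaRect((P[:,:2]*1000).astype(np.float32)); print(n,len(P),np.round(r[0],1),np.round(r[1],1),round(r[2],1),'z',P[:,2].mean().round(4),'x',P[:,0].min().round(4),P[:,0].max().round(4))
rect(.041,.049,(.39,.58),(-.36,-.2),'boxtop')
rect(.08,.095,(.462,.6),(-.32,-.23),'cover')
rect(.079,.1,(.41,.455),(-.32,-.23),'tab')
go(.437,-.277,.14,89)
E
python3 box.py b0.png
```

```text
clock: 12.35
tool_pos: [0.4924, 0.0454, 0.2415]
tcp_rot: [-0.026, -3.14, 0.001]
wrist_force: [0.6, -0.1, 0.0]
gripper_width: 0.496
grip_force: 0.0
clock: 12.85
tool_pos: [0.4482, -0.1844, 0.2419]
tcp_rot: [-0.028, -3.14, -0.001]
wrist_force: [0.3, -0.6, 0.9]
gripper_width: 0.5
grip_force: 0.0
clock: 13.25
tool_pos: [0.4399, -0.2377, 0.2421]
tcp_rot: [-0.028, -3.14, -0.002]
wrist_force: [-0.3, 0.5, 0.3]
gripper_width: 0.496
grip_force: 0.0
boxtop 5108 [ 486.3 -275.8] [ 89.9 128.8] 88.8 z 0.0445 x 0.4212 0.5516
cover 2011 [ 490.7 -275.9] [42.1 58. ] 89.1 z 0.0865 x 0.462 0.5199
tab 611 [ 435.2 -275. ] [41.6 39.5] 90.0 z 0.084 x 0.4154 0.455
t 13.3 tcp [ 0.4401 -0.2372  0.2423] yaw 0.001 shift [  2.3 -39.9 102.3] tooly [0.016 1.    0.001] j6 -0.48 F [ 0.5  1.1 -0.9] w 0.503 gf 0.0
```

View pics/b0.png

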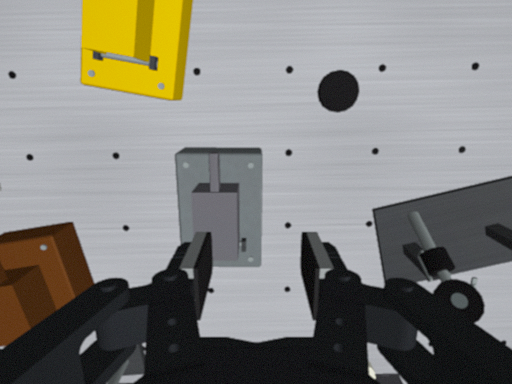

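The wrist view shows the box centred at (220,208) with its tab up at (214,172). The measured 90x129 mm top and heights 0.0445/0.0865 match the grey box and cover.

```bash
python3 -m inch '[{"claw":0,"tx":7,"ty":-19,"tz":25,"yaw":0},{"claw":0,"tx":7,"ty":-18,"tz":35,"yaw":0},{"claw":0,"tx":0,"ty":0,"tz":30,"yaw":0},{"claw":0,"tx":0,"ty":0,"tz":0,"yaw":0},{"claw":0,"tx":0,"ty":0,"tz":0,"yaw":0}]'; python3 - <<'E'
from h import *
c=snap('wrist','b1.png'); W=cloud(c)
P=W[(W[...,2]>.082)&(W[...,2]<.095)&(W[...,0]>.41)&(W[...,0]<.448)&(abs(W[...,1]+.275)<.02)]
print(len(P),P.mean(0).round(4),np.percentile(P[:,1],[3,50,97]).round(4),P[:,0].min())
go(.4263,-.2745,.077,88.8)
E
```

```text
clock: 13.8
tool_pos: [0.4257, -0.2738, 0.1531]
tcp_rot: [-0.024, -3.141, -0.001]
wrist_force: [0.1, 0.3, 0.4]
gripper_width: 0.499
grip_force: 0.0
588 [ 0.4313 -0.2749  0.0838] [-0.2787 -0.2749 -0.2708] 0.41471689128380096
t 13.85 tcp [ 0.4266 -0.2745  0.1542] yaw 0.005 shift [ 0.4  0.  77.2] tooly [ 0.016  1.    -0.001] j6 -0.56 F [0.9 0.2 0.2] w 0.502 gf 0.0
```

```bash
python3 -m inch '[{"claw":0,"tx":0,"ty":0,"tz":35,"yaw":0},{"claw":0,"tx":0,"ty":0,"tz":30,"yaw":0},{"claw":0,"tx":0,"ty":0,"tz":12,"yaw":0},{"claw":-0.4,"tx":0,"ty":0,"tz":0,"yaw":0},{"claw":-0.7,"tx":0,"ty":0,"tz":0,"yaw":0}]'; python3 -m inch '[{"claw":-0.8,"tx":0,"ty":0,"tz":0,"yaw":0},{"claw":-0.9,"tx":0,"ty":0,"tz":0,"yaw":0},{"claw":-0.9,"tx":0,"ty":0,"tz":0,"yaw":0}]'; python3 -c "
from h import *
import numpy as np
go(.4263,-.2745,.077,88.8)
for t in np.arange(0,1.85,.15):
    a=.347+t; print(round(t,2),np.round([-100*np.cos(a)+94,100*np.sin(a)-34],1))"
```

```text
clock: 14.35
tool_pos: [0.4267, -0.2757, 0.0775]
tcp_rot: [0.027, 3.139, -0.002]
wrist_force: [0.0, -0.8, 0.4]
gripper_width: 0.168
grip_force: 0.0
clock: 14.65
tool_pos: [0.4266, -0.2761, 0.0773]
tcp_rot: [0.029, 3.138, -0.003]
wrist_force: [0.7, -1.2, 2.7]
gripper_width: 0.078
grip_force: 60.0
t 14.65 tcp [ 0.4266 -0.2761  0.0773] yaw 0.003 shift [0.3 1.6 0.3] tooly [ 0.018  1.    -0.002] j6 -0.56 F [ 0.7 -1.2  2.7] w 0.078 gf 60.0
0.0 [-0.  0.]
0.15 [ 6.1 13.7]
0.3 [14.2 26.3]
0.45 [24.1 37.5]
0.6 [35.6 47.2]
0.75 [48.4 55. ]
0.9 [62.2 60.8]
1.05 [76.7 64.5]
1.2 [91.6 66. ]
1.35 [106.6  65.2]
1.5 [121.3  62.2]
1.65 [135.3  57.1]
1.8 [148.5  49.9]
```

```bash
python3 -m inch '[{"claw":-0.9,"tx":-3,"ty":0,"tz":-7,"yaw":0},{"claw":-0.9,"tx":-3,"ty":0,"tz":-7,"yaw":0},{"claw":-0.9,"tx":-4,"ty":0,"tz":-6,"yaw":0},{"claw":-0.9,"tx":-4,"ty":0,"tz":-6,"yaw":0},{"claw":-0.9,"tx":0,"ty":0,"tz":0,"yaw":0}]'; python3 -c "
from h import *
go(.4263,-.2745,.077,88.8)"
```

```text
clock: 15.15
tool_pos: [0.4392, -0.2762, 0.102]
tcp_rot: [-0.029, -3.14, 0.003]
wrist_force: [0.4, -4.1, -4.7]
gripper_width: 0.082
grip_force: 58.7
t 15.15 tcp [ 0.4392 -0.2762  0.102 ] yaw 0.003 shift [12.9  1.5 25. ] tooly [ 0.018  1.    -0.002] j6 -0.54 F [ 0.4 -4.1 -4.7] w 0.082 gf 58.7
```

```bash
python3 -m inch '[{"claw":-0.9,"tx":-5,"ty":0.3,"tz":-6,"yaw":0},{"claw":-0.9,"tx":-5,"ty":0.3,"tz":-5.5,"yaw":0},{"claw":-0.9,"tx":-6,"ty":0.3,"tz":-5,"yaw":0},{"claw":-0.9,"tx":-6,"ty":0.3,"tz":-4.5,"yaw":0},{"claw":-0.9,"tx":-6.4,"ty":0,"tz":-4,"yaw":0}]';  python3 -m inch '[{"claw":-0.9,"tx":-6.4,"ty":0,"tz":-4,"yaw":0},{"claw":-0.9,"tx":-7,"ty":0,"tz":-3,"yaw":0},{"claw":-0.9,"tx":-7,"ty":0,"tz":-3,"yaw":0},{"claw":-0.9,"tx":-7.3,"ty":0,"tz":-2,"yaw":0},{"claw":-0.9,"tx":-7.3,"ty":0,"tz":-1.5,"yaw":0}]'; python3 -m inch '[{"claw":-0.9,"tx":-7.5,"ty":0,"tz":-1,"yaw":0},{"claw":-0.9,"tx":-7.5,"ty":0,"tz":-0.5,"yaw":0},{"claw":-0.9,"tx":0,"ty":0,"tz":0,"yaw":0}]'; python3 -c "
from h import *
go(.4263,-.2745,.077,88.8)"
```

```text
clock: 15.65
tool_pos: [0.465, -0.2766, 0.1264]
tcp_rot: [-0.031, -3.135, 0.006]
wrist_force: [-6.7, -9.1, -2.1]
gripper_width: 0.078
grip_force: 58.6
clock: 16.15
tool_pos: [0.4998, -0.2774, 0.1404]
tcp_rot: [-0.031, -3.135, 0.006]
wrist_force: [-5.8, -7.8, 0.8]
gripper_width: 0.076
grip_force: 59.0
clock: 16.45
tool_pos: [0.5161, -0.2778, 0.1423]
tcp_rot: [-0.03, -3.138, 0.007]
wrist_force: [-3.9, -7.5, 1.7]
gripper_width: 0.078
grip_force: 59.1
t 16.45 tcp [ 0.5161 -0.2778  0.1423] yaw 0.002 shift [89.6  1.7 65.7] tooly [ 0.019  1.    -0.004] j6 -0.47 F [-3.9 -7.5  1.7] w 0.078 gf 59.1
```

```bash
python3 -m inch '[{"claw":-0.9,"tx":-7.5,"ty":-0.7,"tz":0.2,"yaw":0},{"claw":-0.9,"tx":-7.5,"ty":-0.7,"tz":0.7,"yaw":0},{"claw":-0.9,"tx":-7.4,"ty":-0.3,"tz":1.2,"yaw":0},{"claw":-0.9,"tx":-7.3,"ty":-0.3,"tz":1.8,"yaw":0},{"claw":-0.9,"tx":-7,"ty":-0.3,"tz":2.4,"yaw":0}]';  python3 -m inch '[{"claw":-0.9,"tx":-7,"ty":-0.3,"tz":2.8,"yaw":0},{"claw":-0.9,"tx":-6.5,"ty":0,"tz":3,"yaw":0},{"claw":-0.9,"tx":-4,"ty":0,"tz":2.2,"yaw":0},{"claw":-0.9,"tx":0,"ty":0,"tz":0,"yaw":0}]'; python3 -c "
from h import *
go(.4263,-.2745,.077,88.8)"
```

```text
clock: 16.95
tool_pos: [0.5531, -0.2789, 0.1368]
tcp_rot: [-0.029, -3.139, 0.001]
wrist_force: [-4.6, -2.7, 7.8]
gripper_width: 0.08
grip_force: 62.0
clock: 17.35
tool_pos: [0.571, -0.2793, 0.1287]
tcp_rot: [-0.028, -3.14, 0.001]
wrist_force: [-3.1, -1.6, 6.5]
gripper_width: 0.081
grip_force: 71.5
t 17.35 tcp [ 0.571  -0.2793  0.1287] yaw 0.003 shift [144.7   1.8  51.9] tooly [ 0.018  1.    -0.   ] j6 -0.44 F [-3.1 -1.6  6.5] w 0.081 gf 71.5
```

```bash
python3 -m inch '[{"claw":-0.4,"tx":0,"ty":0,"tz":0,"yaw":0},{"claw":-0.3,"tx":0,"ty":0,"tz":0,"yaw":0},{"claw":-0.3,"tx":0,"ty":0,"tz":-20,"yaw":0},{"claw":-0.3,"tx":0,"ty":0,"tz":-40,"yaw":0},{"claw":-0.3,"tx":10,"ty":0,"tz":-40,"yaw":0}]'; python3 -m inch '[{"claw":-1,"tx":45,"ty":0,"tz":0,"yaw":0},{"claw":-1,"tx":45,"ty":0,"tz":0,"yaw":0},{"claw":-1,"tx":30,"ty":0,"tz":0,"yaw":0},{"claw":-1,"tx":0,"ty":0,"tz":0,"yaw":0}]'; python3 - <<'E'
from h import *
c=snap('wrist','d.png'); W=cloud(c)
P=W[(W[...,2]>.055)&(W[...,2]<.09)&(W[...,0]>.44)&(W[...,0]<.53)&(abs(W[...,1]+.276)<.03)]
print(len(P),np.percentile(P,[2,50,98],axis=0).round(4))
P=W[(W[...,2]>.09)&(W[...,2]<.17)&(W[...,0]>.5)&(W[...,0]<.65)&(abs(W[...,1]+.276)<.04)]
print(len(P),np.percentile(P,[2,50,98],axis=0).round(4) if len(P) else '')
go(.446,-.2755,.2,88.8)
E
```

```text
clock: 17.85
tool_pos: [0.562, -0.278, 0.2273]
tcp_rot: [-0.026, -3.14, -0.004]
wrist_force: [1.6, -0.2, 0.6]
gripper_width: 0.353
grip_force: 0.0
clock: 18.25
tool_pos: [0.4382, -0.2759, 0.2279]
tcp_rot: [-0.031, -3.14, -0.003]
wrist_force: [0.9, -0.4, -0.2]
gripper_width: -0.001
grip_force: 0.0
68 [[ 0.47   -0.2791  0.0588]
 [ 0.4733 -0.2754  0.0737]
 [ 0.4844 -0.2725  0.0757]]
236 [[ 0.5604 -0.2819  0.0961]
 [ 0.571  -0.2773  0.1056]
 [ 0.58   -0.2726  0.1173]]
t 18.3 tcp [ 0.4405 -0.2764  0.2281] yaw 0.002 shift [-5.5  1.  28.1] tooly [0.019 1.    0.001] j6 -0.54 F [0.9 1.2 0.2] w -0.001 gf 0.0
```

View pics/d.png

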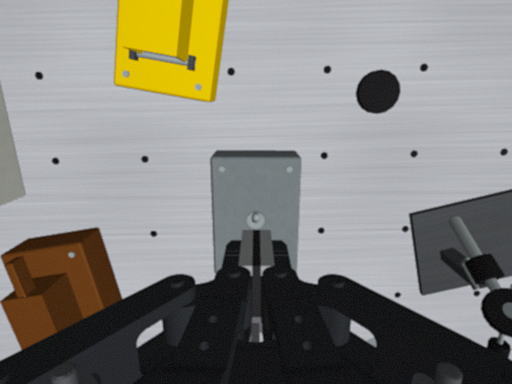

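The toggle tip is at (256,218), measured (0.472, -0.2755, 0.0757), which is its off position. The cover stands open behind. Pushing the toggle with closed fingers.

```bash
python3 -m inch '[{"claw":-1,"tx":0,"ty":1,"tz":45,"yaw":0},{"claw":-1,"tx":0,"ty":0,"tz":45,"yaw":0},{"claw":-1,"tx":0,"ty":0,"tz":45,"yaw":0},{"claw":-1,"tx":0,"ty":0,"tz":12,"yaw":0},{"claw":-1,"tx":0,"ty":0,"tz":0,"yaw":0}]'; python3 -m inch '[{"claw":-1,"tx":-8,"ty":0,"tz":0,"yaw":0},{"claw":-1,"tx":-8,"ty":0,"tz":0,"yaw":0},{"claw":-1,"tx":-8,"ty":0,"tz":0,"yaw":0},{"claw":-1,"tx":-8,"ty":0,"tz":0,"yaw":0},{"claw":-1,"tx":0,"ty":0,"tz":0,"yaw":0}]'; python3 -m inch '[{"claw":-1,"tx":-4,"ty":0,"tz":0,"yaw":0},{"claw":-1,"tx":0,"ty":0,"tz":0,"yaw":0}]'
```

```text
clock: 18.8
tool_pos: [0.4414, -0.2749, 0.0786]
tcp_rot: [-0.027, -3.138, -0.005]
wrist_force: [0.5, -0.0, 0.5]
gripper_width: 0.002
grip_force: 0.0
clock: 19.3
tool_pos: [0.476, -0.2769, 0.0815]
tcp_rot: [0.027, 3.139, -0.002]
wrist_force: [-0.2, -0.2, -1.0]
gripper_width: -0.0
grip_force: 0.0
clock: 19.5
tool_pos: [0.4783, -0.2766, 0.0806]
tcp_rot: [0.028, 3.141, -0.0]
wrist_force: [-0.0, -0.5, -0.1]
gripper_width: 0.003
grip_force: 0.1
```

```bash
python3 -m inch '[{"claw":-1,"tx":-4,"ty":0,"tz":0,"yaw":0},{"claw":-1,"tx":0,"ty":0,"tz":0,"yaw":0}]'; python3 -m inch '[{"claw":-1,"tx":-3,"ty":0,"tz":0,"yaw":0},{"claw":-1,"tx":0,"ty":0,"tz":0,"yaw":0},{"claw":-1,"tx":0,"ty":0,"tz":0,"yaw":0}]'
```

```text
clock: 19.7
tool_pos: [0.482, -0.2765, 0.0803]
tcp_rot: [-0.028, -3.141, -0.0]
wrist_force: [-0.3, 1.2, -0.3]
gripper_width: 0.004
grip_force: 0.3
clock: 20.0
tool_pos: [0.4829, -0.2765, 0.08]
tcp_rot: [-0.029, -3.137, -0.001]
wrist_force: [-5.5, -0.7, 2.8]
gripper_width: -0.001
grip_force: 2.8
```

```bash
python3 -m inch '[{"claw":-1,"tx":15,"ty":0,"tz":0,"yaw":0},{"claw":-1,"tx":15,"ty":0,"tz":-20,"yaw":0},{"claw":-1,"tx":10,"ty":0,"tz":-45,"yaw":0},{"claw":-1,"tx":0,"ty":0,"tz":-45,"yaw":0},{"claw":-1,"tx":0,"ty":0,"tz":-40,"yaw":0}]'; python3 - <<'E'
from h import *
c=snap('wrist','e.png'); W=cloud(c)
P=W[(W[...,2]>.055)&(W[...,2]<.09)&(W[...,0]>.44)&(W[...,0]<.53)&(abs(W[...,1]+.276)<.03)]
print(len(P),np.percentile(P,[2,50,98],axis=0).round(4) if len(P) else '')
go(.615,-.2785,.23,88.8)
E
```

```text
clock: 20.5
tool_pos: [0.4451, -0.276, 0.2328]
tcp_rot: [0.028, 3.14, -0.001]
wrist_force: [0.9, -0.7, -0.2]
gripper_width: -0.002
grip_force: 0.0
115 [[ 0.488  -0.2944  0.0551]
 [ 0.4927 -0.276   0.0636]
 [ 0.5153 -0.2729  0.072 ]]
t 20.55 tcp [ 0.4481 -0.2778  0.2402] yaw 0.003 shift [-166.7    2.9   12.2] tooly [ 0.018  1.    -0.007] j6 -0.54 F [ 1.6 -2.   5.4] w 0.0 gf 0.0
```

The toggle now leans to +x (x 0.493 at z 0.064), so it is on. Next I'll tip the cover shut from behind.

```bash
python3 -m inch '[{"claw":-1,"tx":-45,"ty":0,"tz":0,"yaw":0},{"claw":-1,"tx":-45,"ty":0,"tz":0,"yaw":0},{"claw":-1,"tx":-45,"ty":0,"tz":0,"yaw":0},{"claw":-1,"tx":-32,"ty":0,"tz":0,"yaw":0},{"claw":-1,"tx":0,"ty":0,"tz":0,"yaw":0}]'; python3 -m inch '[{"claw":-1,"tx":0,"ty":0,"tz":45,"yaw":0},{"claw":-1,"tx":0,"ty":0,"tz":45,"yaw":0},{"claw":-1,"tx":0,"ty":0,"tz":13,"yaw":0},{"claw":-1,"tx":0,"ty":0,"tz":0,"yaw":0}]'
```

```text
clock: 21.05
tool_pos: [0.6157, -0.278, 0.2275]
tcp_rot: [0.023, 3.141, 0.002]
wrist_force: [-0.0, -0.4, -1.4]
gripper_width: -0.001
grip_force: 0.0
clock: 21.45
tool_pos: [0.6096, -0.2782, 0.1248]
tcp_rot: [-0.029, -3.136, -0.004]
wrist_force: [-1.0, -0.1, -0.4]
gripper_width: -0.004
grip_force: 0.0
```

```bash
python3 -m inch '[{"claw":-1,"tx":10,"ty":0,"tz":0,"yaw":0},{"claw":-1,"tx":10,"ty":0,"tz":-1,"yaw":0},{"claw":-1,"tx":10,"ty":0,"tz":-1,"yaw":0},{"claw":-1,"tx":10,"ty":0,"tz":-2,"yaw":0},{"claw":-1,"tx":0,"ty":0,"tz":0,"yaw":0}]'; python3 -m inch '[{"claw":-1,"tx":10,"ty":0,"tz":-2,"yaw":0},{"claw":-1,"tx":10,"ty":0,"tz":-2,"yaw":0},{"claw":-1,"tx":10,"ty":0,"tz":0,"yaw":0},{"claw":-1,"tx":10,"ty":0,"tz":0,"yaw":0},{"claw":-1,"tx":0,"ty":0,"tz":0,"yaw":0}]'
```

```text
clock: 21.95
tool_pos: [0.572, -0.279, 0.1346]
tcp_rot: [0.029, 3.138, -0.003]
wrist_force: [-0.8, -0.4, 0.5]
gripper_width: -0.001
grip_force: 0.0
clock: 22.45
tool_pos: [0.5307, -0.2776, 0.1363]
tcp_rot: [-0.029, -3.141, 0.0]
wrist_force: [0.6, 0.6, -0.4]
gripper_width: -0.002
grip_force: 0.0
```

```bash
python3 -m inch '[{"claw":-1,"tx":5,"ty":0,"tz":0,"yaw":0},{"claw":-1,"tx":0,"ty":0,"tz":-30,"yaw":0},{"claw":-1,"tx":0,"ty":0,"tz":-45,"yaw":0},{"claw":-1,"tx":0,"ty":0,"tz":-30,"yaw":0},{"claw":-1,"tx":0,"ty":0,"tz":0,"yaw":0}]'; python3 box.py j.png; python3 - <<'E'
from h import *
c=snap('top'); W=cloud(c)
def q(lo,hi,x,y,r): 
    P=W[(W[...,2]>lo)&(W[...,2]<hi)&(np.hypot(W[...,0]-x,W[...,1]-y)<r)]; print(len(P),P.mean(0).round(4) if len(P) else '')
q(.08,.1,.4903,-.2775,.04); q(.09,.2,.58,-.2775,.04); q(.118,.13,.543,.211,.03)
c=snap('scene','fin.png')
im=cv2.imread('pics/fin.png'); cv2.imwrite('pics/fin2.png',cv2.resize(im[150:280,150:370],(800,473)))
E
```

```text
clock: 22.95
tool_pos: [0.5291, -0.2786, 0.2455]
tcp_rot: [0.028, 3.133, -0.007]
wrist_force: [-0.3, -0.1, -0.5]
gripper_width: 0.002
grip_force: 0.0
boxtop 7434 [ 486.7 -275.9] [ 90.1 128.9] 88.9 z 0.0444 x 0.4217 0.5516
cover 3168 [ 490.9 -276.1] [42.1 57.8] 88.8 z 0.0866 x 0.462 0.52
tab 633 [ 435.3 -274.9] [40.9 38.8] 89.0 z 0.0842 x 0.4159 0.455
t 23.0 tcp [ 0.5281 -0.2781  0.2427] yaw -0.0 shift [ 91.5  -0.3 102.3] tooly [ 0.018  1.    -0.002] j6 -0.47 F [-1.1  0.  -1.6] w 0.003 gf 0.0
250 [ 0.4917 -0.2726  0.0864]
0 
68 [0.5439 0.2102 0.1213]
```

View pics/fin2.png

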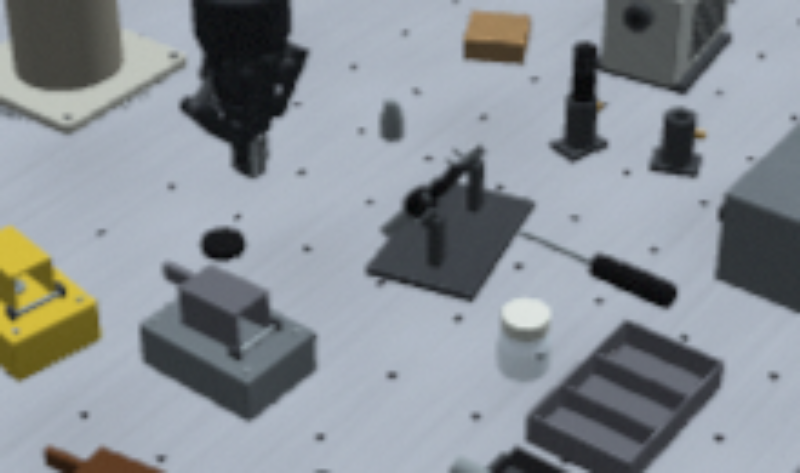

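The final view shows the beam stop upright in the in-line holder (582,90) and the grey box's cover shut (228,300). The bystanders have not moved and the arm is clear.

```bash
python3 -c "
from rig import manip
print(manip.job_done())"
```

```text
the job is handed in; nothing more can be done
None
```

The job is handed in at about 23 s of the 67 s: the beam stop stands home and released in the holder in front of the laser, the toggle was seen on before I shut the cover over it, and the other things on the table look undisturbed. The hand-in returned no verdict.

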